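# Hang the paddle board on the empty slanted peg

### The job

Hang the small wooden paddle board on the empty peg of the utensil rack by the hole in its handle: slip the hole over the peg's tip and down along its slant, keeping hold of the board until it is well on the peg, then let go so that it hangs straight down, flat against the rail. Leave the turner and the grater hanging, and the bowl and the bottle standing, where they are.

Things in the scene. Friction and masses are not known exactly. Their poses are not given: they have to be found in the camera images.
- board: Loose paddle board of light wood, 200 x 96 x 8 mm, about 90 g, lying flat. Origin: centre of its underside, mid length; x along it to the handle end with the hole, y across, z up from its upper face. Blade: x -100 to +8 mm, 96 wide, round corners. Handle: x +8 to +59 mm, 40 wide. End: round eye, 50 mm outside diameter, centred at x = +75 mm. Either face may lie against the rail.
- board_hole (a point): Centre of the round through hole (27 mm diameter) in the board's eye, at mid thickness: board x = +75, y = 0, z = +4 mm. Same axes as the board; the hole's axis is z.
- board_grip (a point): A good place to grip: middle of the 40 mm wide handle, at mid thickness, board x = +28 mm, i.e. 47 mm from the hole's centre. Fingers close along the board's y.
- rack: Utensil rack, fixed. Origin: on the worktop under the middle of the rail's front face; x backwards (away from the robot), y along the rail, z up. Oak foot x -80 to +70 mm, 460 long, 20 high. Oak rail x 0 to 22 mm, z 197 to 227 mm. Steel posts at y -205, +205 mm, 242 mm high. Three pegs leave the rail's front at y -130, 0, +130 mm; which is empty varies.
- peg_free: The empty peg: fixed, round, light wood, 9 mm diameter, 75 mm long, round tip; it rises from the rail's front face towards the robot at 48 degrees above horizontal (42 from vertical). Origin: where its axis leaves that face, 212 mm above the worktop. Axes as the rack's. A thin washer round its root, 24 mm across, is look only.
- peg_root (a point): Same point as the origin of peg_free, but turned: z runs along the peg's axis from root to tip (up and towards the robot), y along the rail, x is square to the peg, upwards and away from the robot. In this frame the peg's axis is x = y = 0, z from 0 to 75 mm.
- peg_tip (a point): The very end of the empty peg, 75 mm from its root along the axis.
- turner: Black slotted turner, loose, hanging on one of the other two pegs by a 22 mm hole in its handle end: 68 mm wide, 5 mm thick, reaching 178 mm below the origin. Origin: centre of its hole. z up.
- grater: Flat steel hand grater, loose, hanging on the third peg by its bent-wire loop: plate 76 mm wide, 125 mm high, 4 mm thick, reaching 171 mm below the origin. Origin: inside the loop, 14 mm below the axis of the wire's highest point. z up.
- bowl: Steel mixing bowl with whole potatoes in it, 208 mm across the rim, 82 mm high (potatoes to 95 mm), loose. Origin: centre of its underside.
- vinegar: Green glass vinegar bottle, 62 mm diameter, 190 mm high, loose. Origin: centre of its underside.
Mind the look-alikes: they are no part of the job. Several things have the shape of the board; the one meant has the colours described above.

How it is judged:
By the outcome, as a careful person would: the job done as asked, in the order asked, and still so for the second after the job is handed in, with the robot touching nothing.
It also fails if it takes over 48 s, if anything falls off the work surface, if the arm or the gripper's body presses on something with over 40 N, if the wrist force passes 120 N, or if a joint passes its speed limit or range.

### The arm

A 6-joint arm with a two-finger parallel gripper is mounted at the origin on the work surface. World frame = base frame: x ahead of the robot, y to its left, z up, the work surface at z = 0. Lengths are in m, angles in rad, forces in N, time in s.
With the tool pointing down it reaches from about 0.35 to 0.85 m from the base axis. Payload 8.1 kg.
Tool frame: the origin (TCP) lies on the front face of the gripper's body, between the roots of the fingers; the fingertips stand 84 mm ahead of it and the grasp point (between the pads) lies 65 mm ahead of it (robot.tcp_to_tips is the distance from the TCP to the fingertips, in m); z points along the fingers, y is the line along which they close (so a half turn about z gives the same grasp; the last joint's range is limited). The gripper opens to 93 mm and grips with 3 to 60 N. Pads are 15 mm wide; open, the fingers measure 128 mm over their backs; the gripper's body (75 mm by 188 mm) begins 65 mm behind the grasp point.
Start: joints at [-0.085, 0.13, 1.488, -0, 1.523, -0.085], TCP at [0.6, 0, 0.303] pointing down, gripper open.
Joint ranges: [-2.96, 2.96], [-0.89, 2.26], [0.02, 2.5], [-1.34, 4.48], [0, 2.73], [-2.66, 2.66]. Speed limits (rad/s): [2.39, 2.39, 2.79, 3.14, 3.14, 3.14].

### API

Orientations are given as a unit quaternion [x, y, z, w].
In Python, from workcell import readout, viewer, hand_in, robot gives the robot as it stands. The module is installed in compiled form; this text tells all that it offers.
- The arm moves only by the shell command python3 -m handwheel 'ROWS' [FORCE]. ROWS is JSON, a list that holds one entry, the list of rows, each a list of 7 numbers: the shift along the tool's x, y, z in m, then the turn, a rotation vector about the tool's x, y, z in degrees, then the finger opening in m, from 0 to 0.093. In form: [[[tx, ty, tz, ax, ay, az, hand], ...]]. A call has 1 to 10 rows; each row shifts and turns the commanded pose from where the row before left it, along the tool's axes as they then stand; what a row does not reach is not made up. A row lasts 1/8 s, in which the tool goes at most 62.5 mm and 10.7 degrees, less where a joint would pass 70% of its speed; a pose out of reach is approached as far as the arm can. A call with a gripper value outside its range is refused whole. The fingers move at their own pace and stop on an object; FORCE is the grip in N (left out, the last holds). Time passes only in rows, so rows that do not move let the fingers close. It gives the time, the measured TCP pose, the force, the opening and the grip force at its end, in the units of the state.
- readout.sense(): the state, without advancing time (a new reading comes with each control period).
- viewer.camera(name): name is "scene" or "side" or "wrist"; returns a dict with "img" (384x512x3 uint8, red, green, blue), "mtx" (3x3 intrinsics, pixels), "D" ([k1, k2, p1, p2, k3] as OpenCV has them; the pictures are not rectified), "world_from_camera" (4x4, takes a point from camera to world coordinates); the wrist camera has in their place "tool_from_camera" (4x4, takes a point from camera to tool coordinates, whose origin is the TCP and whose axes are the flange's). Camera axes: x right, y up, looking along -z (the intrinsics and any distortion apply to the point x, -y, -z); pixel columns grow to the right and rows downward; lengths in m; the calibration is good to about 2 mm. A picture is of the moment at which its call begins: read the wrist's pose just before it. There is no depth.
- hand_in(): hands the job in; it is judged then, once.
The state is a dict: "time_s": time; "qpos": joint angles; "dq": joint speeds; "effort": joint torques, N m; "position": TCP position; "tcp_rot": TCP orientation; "ft_force": force on the tool from outside, world axes, zero at the start; "wrist_torque": the same for the moment, N m; "finger_gap": finger opening in m; "grip_force": force on a finger pad.
Only numpy, scipy, OpenCV 4.12 (cv2) and the standard library are available. Lean on these libraries where they do the work, as an engineer would, in place of code of your own. Each camera call takes 0.05 s, during which the arm holds its last target. There are 200 camera calls.

## Working session

There is one attempt and no reset: what is moved stays moved. The work goes in short steps, Python scripts to look and compute and a shell command to move; the robot and the scene stay as the last step left them, time stands still between calls to the robot, and variables do not carry over. Pictures are saved under pics/ and viewed, at most 10 in all, crops included, and the job is handed in when it is done.

```bash
mkdir -p pics
cat > h.py <<'E'
import numpy as np, cv2
from workcell import readout, viewer
from scipy.spatial.transform import Rotation as R
def ray(c,uv,T):
    p=cv2.undistortPoints(np.array([[uv]],float),np.array(c["mtx"]),np.array(c["D"],float))[0,0]
    d=T[:3,:3]@np.array([p[0],-p[1],-1.]); return T[:3,3],d/np.linalg.norm(d)
def onplane(c,uv,z,T=None):
    o,d=ray(c,uv,np.array(c["world_from_camera"]) if T is None else T); return o+d*(z-o[2])/d[2]
def tri(r1,r2):
    (a,d),(b,e)=r1,r2
    s=np.linalg.lstsq(np.c_[d,-e],b-a,rcond=None)[0]; p,q=a+s[0]*d,b+s[1]*e
    return (p+q)/2,np.linalg.norm(p-q)
def proj(c,P,T=None):
    T=np.array(c["world_from_camera"]) if T is None else T
    q=np.linalg.inv(T)@np.r_[P,1]; q=q[:3]*[1,-1,-1]
    return cv2.projectPoints(q.reshape(1,3),np.zeros(3),np.zeros(3),np.array(c["mtx"]),np.array(c["D"],float))[0][0,0]
def save(c,n): cv2.imwrite(f"pics/{n}.png",c["img"][...,::-1])
def tool():
    s=readout.sense(); T=np.eye(4); T[:3,:3]=R.from_quat(s["tcp_rot"]).as_matrix(); T[:3,3]=s["position"]; return T
E
python3 - <<'E'
from h import *
import pickle
for n in("scene","side"):
    c=viewer.camera(n); save(c,n+"0"); pickle.dump(c,open(n+".pkl","wb")); print(n,np.round(c["world_from_camera"],2).tolist())
s=readout.sense(); print(s["tcp_rot"],s["time_s"])
E
```

```text
scene [[-0.55, -0.55, 0.63, 1.34], [0.84, -0.34, 0.42, 0.49], [-0.02, 0.76, 0.65, 1.01], [0.0, 0.0, 0.0, 1.0]]
side [[-0.85, 0.33, -0.41, -0.13], [-0.52, -0.52, 0.68, 1.08], [0.01, 0.79, 0.61, 1.18], [0.0, 0.0, 0.0, 1.0]]
[ 7.07098987e-01  7.07114100e-01 -5.23401560e-04 -6.31295463e-04] 0.1
```

View pics/scene0.png

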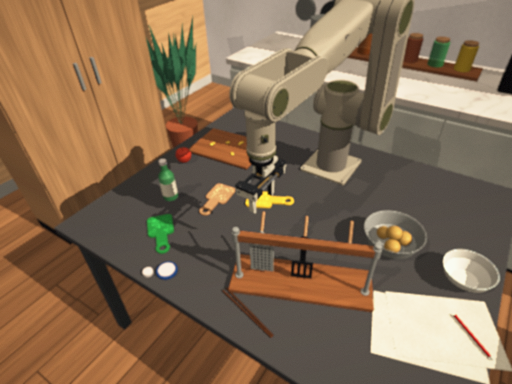

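View pics/side0.png

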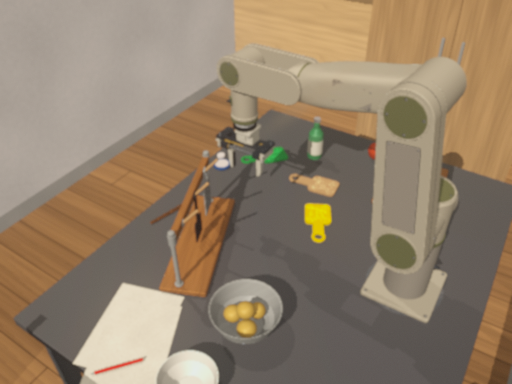

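Scene view: light-wood board at about (216,197), with its eye at (206,210). The look-alikes are the yellow one at (272,201) and the green one at (160,230). The grater is on the left peg and the turner on the middle one, so the right peg, tip about (351,222), is empty. The bowl (395,235) stands near it. In the side view the board is at (315,184), eye at (294,178). I choose the light-wood one and check it in a close crop.

Run:
```python
from h import *
import pickle
C={n:pickle.load(open(n+".pkl","rb")) for n in("scene","side")}
for n,(u,v,w,h) in {"scene":(190,175,60,50),"side":(275,160,75,50)}.items():
    im=C[n]["img"]; hsv=cv2.cvtColor(im,cv2.COLOR_RGB2HSV)
    m=cv2.inRange(hsv,(8,60,120),(22,200,255)); k=np.zeros_like(m); k[v:v+h,u:u+w]=m[v:v+h,u:u+w]
    cs,hi=cv2.findContours(k,cv2.RETR_CCOMP,cv2.CHAIN_APPROX_NONE)
    for c,hh in zip(cs,hi[0]):
        if len(c)>8:
            P=np.array([onplane(C[n],p[0].astype(float),.008)[:2] for p in c])
            print(n,hh[3],len(c),c[:,0].mean(0),P.mean(0).round(4),cv2.minAreaRect((P*1000).astype(np.float32)))
ims=[]
for n,(u,v,w,h) in {"scene":(180,165,80,60),"scene ":(225,185,160,120),"side":(265,150,80,60),"side ":(130,140,160,120)}.items():
    ims.append(cv2.resize(C[n.strip()]["img"][v:v+h,u:u+w],(400,300),interpolation=cv2.INTER_CUBIC))
o=np.vstack([np.hstack(ims[:2]),np.hstack(ims[2:])]); cv2.imwrite("pics/crop1.png",o[...,::-1])
```

```text
scene -1 13 [247.46153846 204.61538462] [ 0.4476 -0.172 ] ((448.05242919921875, -174.0987548828125), (19.2285213470459, 16.72248077392578), 34.329872131347656)
scene -1 11 [246.90909091 199.18181818] [ 0.4207 -0.1934] ((420.1809997558594, -196.14617919921875), (21.32018280029297, 19.79423713684082), 52.932891845703125)
scene -1 93 [216.04301075 198.30107527] [ 0.4834 -0.3085] ((489.7384948730469, -308.80712890625), (209.0404815673828, 108.44236755371094), 7.4399733543396)
scene 3 15 [205.33333333 209.46666667] [ 0.5637 -0.302 ] ((564.9887084960938, -303.0433654785156), (27.360488891601562, 25.326032638549805), 2.84433913230896)
side -1 14 [329.78571429 205.64285714] [ 0.3671 -0.2154] ((366.5027770996094, -214.776611328125), (7.208111763000488, 36.502891540527344), 49.92335891723633)
side -1 40 [313.025 202.525] [ 0.4292 -0.198 ] ((428.8758239746094, -197.31922912597656), (74.10070037841797, 15.940132141113281), 41.11439895629883)
side -1 114 [314.20175439 183.02631579] [ 0.4812 -0.3092] ((488.37274169921875, -307.41107177734375), (207.1508331298828, 121.4896469116211), 6.835879325866699)
side 3 10 [295.5 177.6] [ 0.561  -0.3001] ((561.3561401367188, -300.7498474121094), (24.191890716552734, 13.520502090454102), 88.36454772949219)
```

View pics/crop1.png

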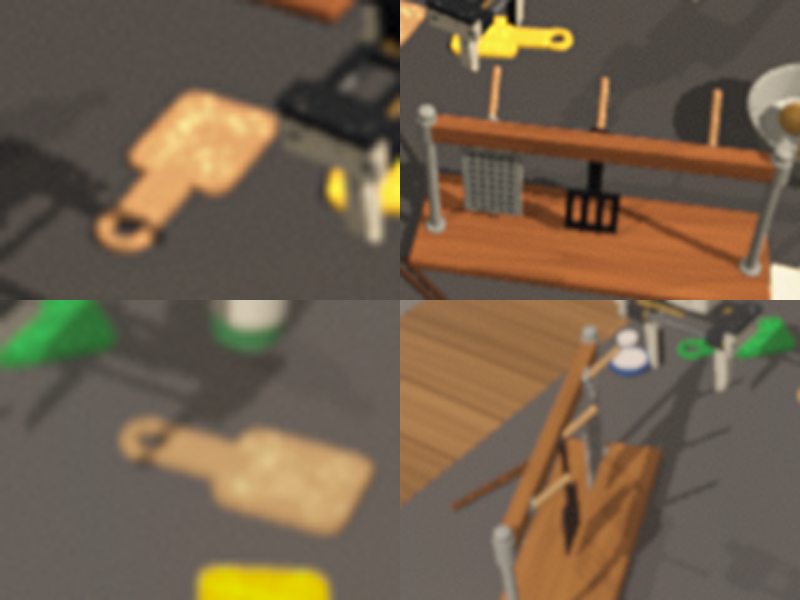

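Close crop: the chosen piece is plain light wood with a round hole; both views agree that the hole is at (0.562,-0.301). The empty peg's tip is at about (352,221) in the scene view and (199,211) in the side view. Next come the rack, peg and bowl.

Run:
```python
from h import *
import pickle
C={n:pickle.load(open(n+".pkl","rb")) for n in("scene","side")}
r=lambda n,uv: ray(C[n],uv,np.array(C[n]["world_from_camera"]))
for n,a,b in [("tip",(351.8,221),(198.8,211.2)),("postN",(379.8,239),(171.2,234)),("postF",(235.8,229.8),(205.6,154)),("tipMid",(306.5,216),(208.4,182.9)),("tipFar",(263,212),(215.6,160))]:
    p,e=tri(r("scene",a),r("side",b)); print(n,p.round(4),round(e,4))
# bowl rim: ellipse of grey bowl in both views
for n,(u,v,w,h) in {"scene":(362,208,68,50),"side":(205,278,82,64)}.items():
    im=C[n]["img"]; hsv=cv2.cvtColor(im,cv2.COLOR_RGB2HSV); print(n,"rim ctr box",[onplane(C[n],uv,.082).round(3)[:2] for uv in [(u,v+h*.45),(u+w,v+h*.45),(u+w/2,v)]])
print("bottle", onplane(C["scene"],(168,195),.02).round(3), onplane(C["side"],(315,157),.02).round(3))
```

```text
tip [0.5696 0.2935 0.2629] 0.0016
postN [0.5865 0.3901 0.249 ] 0.0137
postF [0.7594 0.0116 0.2335] 0.0034
tipMid [0.6242 0.1738 0.2659] 0.0009
tipFar [0.6799 0.0576 0.2654] 0.0042
scene rim ctr box [array([0.41 , 0.296]), array([0.285, 0.494]), array([0.232, 0.36 ])]
side rim ctr box [array([0.443, 0.451]), array([0.248, 0.329]), array([0.404, 0.301])]
bottle [ 0.587 -0.485  0.02 ] [ 0.553 -0.458  0.02 ]
```

```bash
python3 -m handwheel '[[[-0.038,-0.0105,0.006,0,0,0,0.093],[-0.038,-0.0105,0.006,0,0,0,0.093],[-0.038,-0.0105,0.006,0,0,0,0.093],[-0.038,-0.0105,0.006,0,0,0,0.093],[-0.038,-0.0105,0.006,0,0,0,0.093],[-0.038,-0.0105,0.006,0,0,0,0.093],[-0.038,-0.0105,0.006,0,0,0,0.093],[-0.038,-0.0105,0.006,0,0,0,0.093]]]'
python3 -m handwheel '[[[0,0,0,0,0,10.6,0.093],[0,0,0,0,0,10.6,0.093],[0,0,0,0,0,10.6,0.093],[0,0,0,0,0,10.6,0.093],[0,0,0,0,0,10.6,0.093],[0,0,0,0,0,10.6,0.093],[0,0,0,0,0,10.6,0.093],[0,0,0,0,0,10.6,0.093],[0,0,0,0,0,0,0.093]]]'
python3 - <<'E'
from h import *
import pickle
T=tool(); c=viewer.camera("wrist"); save(c,"w1"); pickle.dump((c,T),open("w1.pkl","wb"))
print(T.round(3).tolist(), np.round(c["tool_from_camera"],3).tolist())
W=T@np.array(c["tool_from_camera"])
im=c["img"]; hsv=cv2.cvtColor(im,cv2.COLOR_RGB2HSV); m=cv2.inRange(hsv,(8,60,120),(22,200,255))
cs,hi=cv2.findContours(m,cv2.RETR_CCOMP,cv2.CHAIN_APPROX_NONE)
for k,hh in zip(cs,hi[0]):
    if len(k)>25:
        P=np.array([onplane(c,p[0].astype(float),.008,W)[:2] for p in k])
        print(hh[3],len(k),k[:,0].mean(0),P.mean(0).round(4),cv2.minAreaRect((P*1000).astype(np.float32)))
E
```

```text
time_s: 1.1
position: [0.5153, -0.305, 0.254]
tcp_rot: [0.707, 0.707, -0.0, -0.0]
ft_force: [0.2, -0.5, 0.3]
finger_gap: 0.0929
grip_force: 0.0
time_s: 2.22
position: [0.5158, -0.3038, 0.2542]
tcp_rot: [0.999, 0.046, -0.0, -0.0]
ft_force: [0.1, -0.2, -0.8]
finger_gap: 0.0928
grip_force: 0.0
[[0.996, 0.092, -0.001, 0.516], [0.092, -0.996, 0.001, -0.304], [-0.001, -0.001, -1.0, 0.254], [0.0, 0.0, 0.0, 1.0]] [[-0.0, 0.969, 0.249, 0.069], [1.0, 0.0, 0.001, 0.001], [0.001, 0.249, -0.969, -0.081], [0.0, 0.0, 0.0, 1.0]]
-1 113 [ 41.49557522 295.91150442] [ 0.3489 -0.0662] ((351.88140869140625, -66.89825439453125), (67.86141204833984, 16.775508880615234), 1.5781891345977783)
-1 164 [468.7804878  284.45731707] [ 0.4092 -0.5572] ((408.1776428222656, -555.4228515625), (91.35197448730469, 30.0784854888916), 34.09693908691406)
-1 26 [138.11538462 229.73076923] [ 0.4427 -0.1796] ((441.9702453613281, -179.2999267578125), (2.0280470848083496, 19.363502502441406), 54.38150405883789)
-1 126 [108.5        230.12698413] [ 0.4391 -0.147 ] ((438.2590026855469, -145.519775390625), (5.771927356719971, 76.2156753540039), 23.353784561157227)
-1 475 [263.29263158 197.78105263] [ 0.4885 -0.3122] ((497.6437683105469, -311.39508056640625), (183.2648468017578, 98.17894744873047), 6.137145519256592)
13 72 [261.55555556 127.51388889] [ 0.5639 -0.3032] ((563.9191284179688, -303.1809997558594), (25.396175384521484, 25.3378849029541), 50.33304214477539)
```

View pics/w1.png

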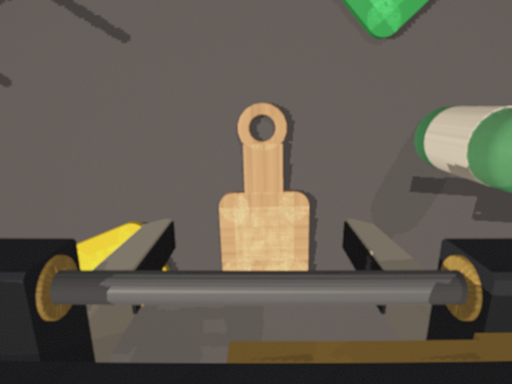

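Wrist view: the board is seen clearly, hole at pixel (262,127) → (0.564,-0.303), 25–27 mm across; axis at 6.1°, blade 98 mm wide. It agrees with the other views. Descending to grip.

```bash
python3 -m handwheel '[[[0.001,0.0045,0,0,0,-0.8,0.093],[0,0,0.04,0,0,0,0.093],[0,0,0.04,0,0,0,0.093],[0,0,0.04,0,0,0,0.093],[0,0,0.03,0,0,0,0.093],[0,0,0.0125,0,0,0,0.093],[0,0,0.006,0,0,0,0.093],[0,0,0,0,0,0,0.093]]]'
```

```text
time_s: 3.28
position: [0.5179, -0.3088, 0.0871]
tcp_rot: [0.999, 0.053, 0.0, 0.0]
ft_force: [0.6, 0.0, -0.1]
finger_gap: 0.0929
grip_force: 0.0
```

```bash
python3 -m handwheel '[[[0,0,0.0015,0,0,0,0.093],[0,0,0,0,0,0,0.02],[0,0,0,0,0,0,0.02],[0,0,0,0,0,0,0.02],[0,0,0,0,0,0,0.02],[0,0,0,0,0,0,0.02],[0,0,0,0,0,0,0.02]]]' 45
python3 -m handwheel '[[[0,0,-0.02,0,0,0,0.02],[0,0,-0.05,0,0,0,0.02],[0,0,-0.05,0,0,0,0.02],[0,0,-0.05,0,0,0,0.02],[0,0,-0.05,0,0,0,0.02],[0,0,-0.05,0,0,0,0.02],[0,0,-0.03,0,0,0,0.02],[0,0,0,0,0,0,0.02]]]'
```

```text
time_s: 4.15
position: [0.5174, -0.3084, 0.0847]
tcp_rot: [0.999, 0.052, -0.0, -0.0]
ft_force: [-0.3, -0.3, -0.3]
finger_gap: 0.0396
grip_force: 45.0
time_s: 5.15
position: [0.5181, -0.3088, 0.3899]
tcp_rot: [0.999, 0.052, 0.003, 0.002]
ft_force: [0.7, 0.5, -0.8]
finger_gap: 0.0393
grip_force: 45.0
```

```bash
python3 -m handwheel '[[[-0.002,-0.03,0,0,0,0,0.02],[-0.002,-0.058,0,0,0,0,0.02],[-0.002,-0.06,0,0,0,0,0.02],[-0.002,-0.06,0,0,0,0,0.02],[-0.002,-0.06,0,0,0,0,0.02],[-0.002,-0.06,0,0,0,0,0.02],[-0.002,-0.06,0,0,0,0,0.02],[-0.002,-0.06,0,0,0,0,0.02],[-0.002,-0.06,0,0,0,0,0.02],[-0.002,-0.053,0,0,0,0,0.02]]]'
python3 -m handwheel '[[[0,0,0,0,0,-9.3,0.02],[0,0,0,0,0,-9.3,0.02],[0,0,0,0,8,0,0.02],[0,0,0,0,8.5,0,0.02],[0,0,0,0,8.5,0,0.02],[0,0,0,0,8.5,0,0.02],[0,0,0,0,8.5,0,0.02],[0,0,0,0,0,0,0.02],[0,0,0,0,0,0,0.02]]]'
python3 - <<'E'
from h import *
import pickle
T=tool(); c=viewer.camera("wrist"); save(c,"w2"); pickle.dump((c,T),open("w2.pkl","wb")); print(T.round(4).tolist())
for n in("scene","side"):
    d=viewer.camera(n); save(d,n+"2"); pickle.dump(d,open(n+"2.pkl","wb"))
K=np.array(c["tool_from_camera"]); tip=np.array([.5696,.2935,.2677]); print("tip px",proj(c,tip,T@K))
im=c["img"]; hsv=cv2.cvtColor(im,cv2.COLOR_RGB2HSV); m=cv2.inRange(hsv,(8,60,120),(22,200,255))
cs,hi=cv2.findContours(m,cv2.RETR_CCOMP,cv2.CHAIN_APPROX_NONE)
for k,hh in zip(cs,hi[0]):
    if len(k)>25:
        P=np.array([onplane(c,p[0].astype(float),.0785,K)[:2] for p in k])
        print(hh[3],len(k),k[:,0].mean(0),P.mean(0).round(4),cv2.minAreaRect((P*1000).astype(np.float32)))
E
```

```text
time_s: 6.4
position: [0.4376, 0.2493, 0.3834]
tcp_rot: [0.999, 0.053, -0.001, 0.0]
ft_force: [0.5, -0.5, -0.5]
finger_gap: 0.0393
grip_force: 45.0
time_s: 7.52
position: [0.4388, 0.2474, 0.385]
tcp_rot: [0.913, 0.199, 0.349, -0.076]
ft_force: [-0.1, -0.1, -0.5]
finger_gap: 0.0391
grip_force: 45.0
[[0.6772, 0.4162, 0.6068, 0.4388], [0.31, -0.9093, 0.2778, 0.2474], [0.6674, -0.0, -0.7447, 0.385], [0.0, 0.0, 0.0, 1.0]]
tip px [272.39809881 161.00978232]
-1 914 [295.04814004 344.48030635] [-0.0681  0.0229] ((-60.793296813964844, 25.41216278076172), (39.760414123535156, 257.6458740234375), 0.03619556874036789)
-1 119 [163.70588235 284.26890756] [-0.028  -0.0517] ((-28.369688034057617, -51.519256591796875), (37.13901901245117, 4.194960117340088), 11.266395568847656)
-1 147 [349.58503401 286.31292517] [-0.0294  0.052 ] ((-30.30263900756836, 51.56061553955078), (10.070124626159668, 41.134429931640625), 79.12928771972656)
-1 30 [373.96666667 206.        ] [0.0178 0.0613] ((17.74602508544922, 61.36594009399414), (8.634222030639648, 2.0681960582733154), 35.49580764770508)
-1 31 [360.32258065 2
[... 950 characters left out ...]
, 8.394129753112793), (5.0047712326049805, 9.021854400634766), 89.19100952148438)
-1 46 [ 59.23913043 149.5       ] [ 0.0475 -0.0987] ((47.4397087097168, -98.63178253173828), (0.534797728061676, 11.624613761901855), 83.50367736816406)
-1 133 [ 20.4962406 104.5037594] [ 0.0694 -0.1145] ((68.14179992675781, -115.01011657714844), (8.603352546691895, 32.34633255004883), 51.15116500854492)
-1 2811 [315.81572394 139.57559587] [0.0497 0.0316] ((47.60209655761719, 8.381065368652344), (133.58181762695312, 258.17767333984375), 0.4985126554965973)
38 152 [256.05921053 154.22368421] [ 0.0448 -0.    ] ((43.207733154296875, -0.008554458618164062), (20.5228328704834, 27.609336853027344), 4.971606731414795)
```

View pics/w2.png

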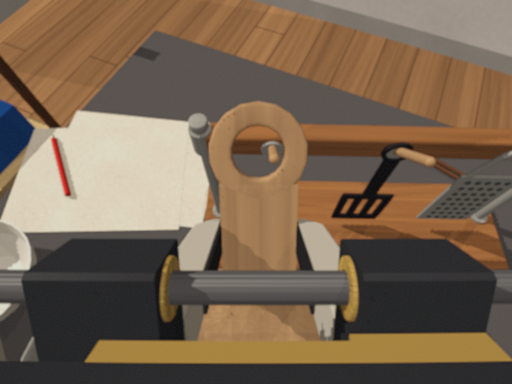

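Wrist view: the hole, centred near (258,148), frames the empty peg, whose tip is at about (272,158), close to where the two-view measurement puts it (272,161). I now measure the hole and tip precisely in tool axes.

Run:
```python
from h import *
import pickle
c,T=pickle.load(open("w2.pkl","rb")); K=np.array(c["tool_from_camera"])
hsv=cv2.cvtColor(c["img"],cv2.COLOR_RGB2HSV); m=cv2.inRange(hsv,(8,60,120),(22,200,255))
cs,hi=cv2.findContours(m,cv2.RETR_CCOMP,cv2.CHAIN_APPROX_NONE)
k=min(cs,key=lambda k:abs(len(k)-43)+np.hypot(*(k[:,0].mean(0)-[272.4,153.2])))[:,0]
print("peg px",k.min(0),k.max(0))
h=[q for q in cs if len(q)==152][0]; e=cv2.fitEllipse(cv2.convexHull(h)); print("hole ellipse",e, onplane(c,e[0],.078,K).round(4)); print("exp",proj(c,np.array([.047,0,.0775]),K))
Ti=np.linalg.inv(T)
y=np.radians(24.6); X=np.array([np.cos(y),np.sin(y),0]); Z=np.array([0,0,1])
tip=np.array([.5696,.2935,.2677]); a=np.radians(48); pd=-np.cos(a)*X+np.sin(a)*Z
for s in(0,.04,.075):
    P=tip+pd*(s-.075); print(s,P.round(4),"tool",(Ti@np.r_[P,1])[:3].round(4),"px",proj(c,P,T@K).round(1))
# bright peg mask in scene2/side2
for n in("scene","side"):
    d=pickle.load(open(n+"2.pkl","rb")); print(n,[proj(d,tip+pd*(s-.075)).round(1).tolist() for s in(0,.075)])
cv2.imwrite("pics/c2.png",np.hstack([cv2.resize(pickle.load(open(n+"2.pkl","rb"))["img"][v:v+120,u:u+160],(400,300),interpolation=2) for n,u,v in(("scene",270,160),("side",130,140))])[...,::-1])
```

```text
peg px [268 144] [278 162]
hole ellipse ((256.6837463378906, 151.03309631347656), (53.05179214477539, 55.67750930786133), 70.828857421875) [0.0466 0.0003 0.078 ]
exp [256.12353779 150.27977506]
0 [0.6152 0.3144 0.212 ] tool [0.0248 0.0125 0.2545] px [269.4 149. ]
0.04 [0.5909 0.3032 0.2417] tool [0.0247 0.0125 0.2145] px [270.8 154.7]
0.075 [0.5696 0.2935 0.2677] tool [0.0246 0.0125 0.1795] px [272.4 161. ]
scene [[349.8, 245.3], [351.9, 219.6]]
side [[183.5, 222.8], [198.5, 210.2]]
```

View pics/c2.png

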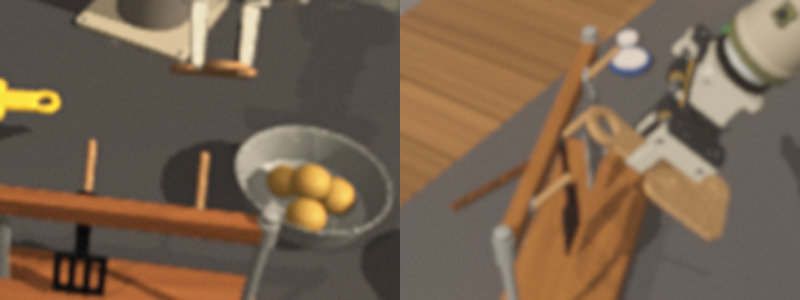

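Side crop: the board is in the hand ahead of and above the peg (tip at side px ~(198,210)). The peg is 22 mm off in tool x and 13 mm in tool y. I'll align, advance to just short of the tip, and check.

```bash
python3 -m handwheel '[[[-0.011,0.0065,0,0,0,0,0.02],[-0.011,0.0065,0,0,0,0,0.02],[0,0,0.025,0,0,0,0.02],[0,0,0.03,0,0,0,0.02],[0,0,0.025,0,0,0,0.02],[0,0,0,0,0,0,0.02],[0,0,0,0,0,0,0.02]]]'
python3 - <<'E'
from h import *
import pickle
T=tool(); c=viewer.camera("wrist"); K=np.array(c["tool_from_camera"]); d=viewer.camera("side")
tip=np.array([.5696,.2935,.2677]); print((np.linalg.inv(T)@np.r_[tip,1]).round(4),"px tip",proj(c,tip,T@K),"hole",proj(c,np.array([.0466,.0003,.0775]),K))
cv2.imwrite("pics/c3.png",np.hstack([cv2.resize(i,(400,300),interpolation=2) for i in(c["img"][80:230,160:360],d["img"][140:260,130:290])])[...,::-1])
E
```

```text
time_s: 8.55
position: [0.4779, 0.2507, 0.311]
tcp_rot: [0.912, 0.199, 0.35, -0.076]
ft_force: [0.2, 0.1, -1.0]
finger_gap: 0.0395
grip_force: 45.0
[ 4.63e-02 -8.00e-04  9.99e-02  1.00e+00] px tip [255.00431163 146.24951402] hole [256.7314885  151.08379004]
```

View pics/c3.png

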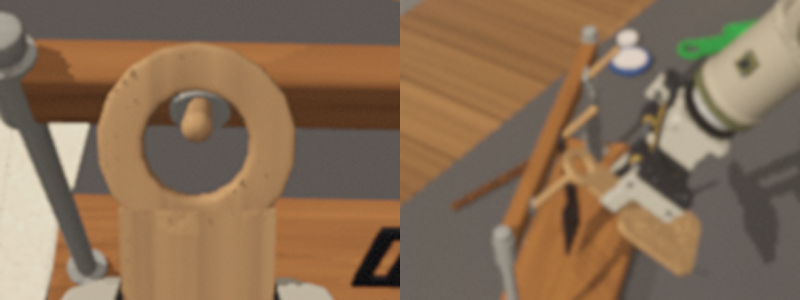

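Wrist crop: the tip (px 258,142) shows inside the hole, within about 2 mm of its centre. Correcting slightly and sliding on.

```bash
python3 -m handwheel '[[[0.002,0.001,0.01,0,0,0,0.02],[0,0,0.01,0,0,0,0.02],[0,0,0.012,0,0,0,0.02],[0,0,0.012,0,0,0,0.02],[0,0,0.012,0,0,0,0.02],[0,0,0.01,0,0,0,0.02],[0,0,0,0,0,0,0.02]]]'
python3 - <<'E'
from h import *
T=tool(); c=viewer.camera("wrist"); d=viewer.camera("side"); e=viewer.camera("scene")
tip=np.array([.5696,.2935,.2677]); print((np.linalg.inv(T)@np.r_[tip,1]).round(4))
cv2.imwrite("pics/c4.png",np.hstack([cv2.resize(i,(260,260),interpolation=2) for i in(c["img"][80:230,180:330],d["img"][160:260,150:250],e["img"][190:290,300:400])])[...,::-1])
E
```

```text
time_s: 9.52
position: [0.5199, 0.2692, 0.2615]
tcp_rot: [0.913, 0.199, 0.349, -0.076]
ft_force: [0.0, 0.4, -1.4]
finger_gap: 0.0395
grip_force: 45.0
[ 0.0453 -0.0014  0.0323  1.    ]
```

View pics/c4.png

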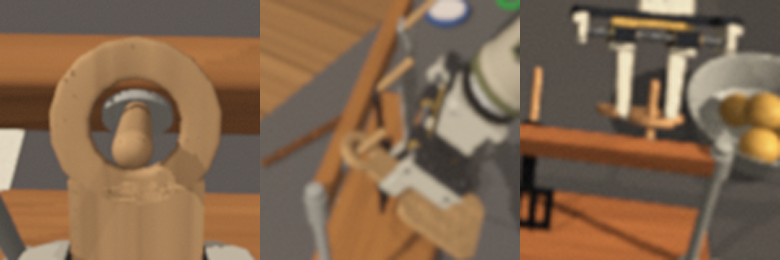

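The wrist crop shows the peg standing through the hole, its tip well proud of the board (about 26 mm from the root). Next I tilt the board 30° towards vertical about the hole while sliding further down.

```bash
python3 -m handwheel '[[[-0.0069,0,0.0057,0,5,0,0.02],[-0.007,0,0.0057,0,5,0,0.02],[-0.0071,0,0.0057,0,5,0,0.02],[-0.0073,0,0.0056,0,5,0,0.02],[-0.0074,0,0.0056,0,5,0,0.02],[-0.0075,0,0.0056,0,5,0,0.02],[0,0,0,0,0,0,0.02],[0,0,0,0,0,0,0.02]]]'
python3 - <<'E'
from h import *
T=tool(); c=viewer.camera("wrist"); d=viewer.camera("side")
tip=np.array([.5696,.2935,.2677]);root=np.array([.6152,.3144,.212]); print((np.linalg.inv(T)@np.r_[tip,1]).round(4),(np.linalg.inv(T)@np.r_[root,1]).round(4))
cv2.imwrite("pics/c5.png",np.hstack([cv2.resize(i,(300,300),interpolation=2) for i in(c["img"][60:230,170:340],d["img"][160:260,150:250])])[...,::-1])
E
```

```text
time_s: 10.68
position: [0.5151, 0.2806, 0.2278]
tcp_rot: [0.835, 0.194, 0.497, -0.131]
ft_force: [8.2, -26.2, -7.5]
finger_gap: 0.0404
grip_force: 47.5
[0.0611 0.0122 0.029  1.    ] [0.0357 0.0157 0.0994 1.    ]
```

View pics/c5.png

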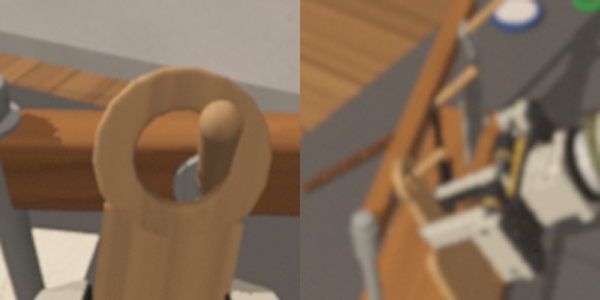

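The hole has drifted sideways about 13 mm (26 N against the peg); something limited the arm. Checking joints.

Run:
```python
from h import *
s=readout.sense(); T=tool(); print(np.round(s["qpos"],3),T.round(3).tolist(),s["ft_force"])
y=np.radians(24.6);B=np.array([[np.cos(y),-np.sin(y),0],[np.sin(y),np.cos(y),0],[0,0,1]])
print((B.T@T[:3,:3]).round(3).tolist())
for t in(42,72):
    t=np.radians(t); C=np.array([-.0174,0,.0193]) if t<1 else np.array([-.012,0,.0134])
    D=np.array([[np.cos(t),0,np.sin(t)],[0,-1,0],[np.sin(t),0,-np.cos(t)]])
    P=np.array([.6152,.3144,.212])+B@(C-D@[.0466,.0003,.0815]); print("want",P.round(4),(B@D).round(3).tolist())
```

```text
[ 0.353 -0.426  2.43   1.089  0.131  0.452] [[0.43, 0.454, 0.78, 0.515], [0.194, -0.891, 0.411, 0.281], [0.882, -0.026, -0.471, 0.228], [0.0, 0.0, 0.0, 1.0]] [  7.06404719 -25.9067087   -8.11625403]
[[0.472, 0.042, 0.881], [-0.003, -0.999, 0.049], [0.882, -0.026, -0.471]]
want [0.5182 0.2703 0.2607] [[0.676, 0.416, 0.608], [0.309, -0.909, 0.279], [0.669, 0.0, -0.743]]
want [0.5206 0.2714 0.2063] [[0.281, 0.416, 0.865], [0.129, -0.909, 0.396], [0.951, 0.0, -0.309]]
```

Wrist is near its singularity (q5≈0.13) and the elbow is near its limit, so about 62° of tilt is the most it can do. I'll go back to 50° and recentre, which is enough for release.

```bash
cat > rel.py <<'E'
from h import *
import sys
def rel(tdeg,s,n,dC=(0,0,0)):
    T=tool(); y=np.radians(24.6);B=R.from_euler('z',y).as_matrix(); t=np.radians(tdeg)
    D=np.array([[np.cos(t),0,np.sin(t)],[0,-1,0],[np.sin(t),0,-np.cos(t)]])
    root=np.array([.6152,.3144,.212])+B@np.array([.0016,-.002,.0015])
    C=s*np.array([-.669,0,.743])+np.array(dC)
    P=root+B@(C-D@[.0466,.0003,.0815]); G=B@D
    dr=R.from_matrix(T[:3,:3].T@G).as_rotvec(); H=np.array([.0466,.0003,.0815]); h0=T[:3,3]+T[:3,:3]@H; h1=P+G@H
    cur=T
    for i in range(1,n+1):
        Ri=T[:3,:3]@R.from_rotvec(dr*i/n).as_matrix(); Pi=h0+(h1-h0)*i/n-Ri@H
        print((cur[:3,:3].T@(Pi-cur[:3,3])).round(4).tolist(),np.degrees(dr/n).round(2).tolist())
        cur=np.eye(4);cur[:3,:3]=Ri;cur[:3,3]=Pi
E
python3 -c "from rel import *; rel(50,.022,5)"
```

```text
[0.0031, 0.0025, -0.0023] [-0.56, -2.37, 0.02]
[0.0031, 0.0025, -0.0022] [-0.56, -2.37, 0.02]
[0.0031, 0.0025, -0.0022] [-0.56, -2.37, 0.02]
[0.0031, 0.0025, -0.0021] [-0.56, -2.37, 0.02]
[0.0031, 0.0025, -0.0021] [-0.56, -2.37, 0.02]
```

```bash
python3 -m handwheel '[[[0.0031,0.0025,-0.0023,-0.56,-2.4,0,0.02],[0.0031,0.0025,-0.0022,-0.56,-2.4,0,0.02],[0.0031,0.0025,-0.0022,-0.56,-2.4,0,0.02],[0.0031,0.0025,-0.0021,-0.56,-2.4,0,0.02],[0.0031,0.0025,-0.0021,-0.56,-2.4,0,0.02],[0,0,0,0,0,0,0.02]]]'
python3 - <<'E'
from rel import *
print(np.round(readout.sense()["qpos"],3)); rel(50,.022,1)
c=viewer.camera("wrist"); d=viewer.camera("side")
cv2.imwrite("pics/c6.png",np.hstack([cv2.resize(i,(300,300),interpolation=2) for i in(c["img"][60:230,170:340],d["img"][160:260,150:250])])[...,::-1])
E
```

```text
time_s: 11.52
position: [0.5183, 0.2769, 0.249]
tcp_rot: [0.879, 0.201, 0.42, -0.099]
ft_force: [0.4, 0.2, -0.8]
finger_gap: 0.0398
grip_force: 43.6
[ 0.37  -0.436  2.301  0.176  0.392  1.36 ]
[-0.0032, 0.0079, -0.0] [-1.17, -1.1, 0.66]
```

View pics/c6.png

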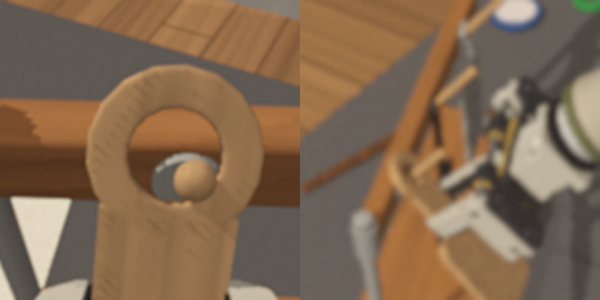

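Wrist crop: contact force is gone; the peg (tip at px ~(280,162)) now sits low and right in the hole (centre px ~(269,146)). I'll shift −7 mm in tool x and +4.5 mm in y to bring it to the upper middle.

```bash
python3 -m handwheel '[[[-0.004,0.0025,0.001,0,0,0,0.02],[-0.004,0.0025,0.001,0,0,0,0.02],[0,0,0.002,0,0,0,0.02],[0,0,0,0,0,0,0.02]]]'
python3 - <<'E'
from h import *
c=viewer.camera("wrist"); d=viewer.camera("side")
cv2.imwrite("pics/c7.png",np.hstack([cv2.resize(i,(300,300),interpolation=2) for i in(c["img"][60:230,170:340],d["img"][160:260,150:250])])[...,::-1])
E
```

```text
time_s: 12.12
position: [0.5179, 0.2712, 0.2377]
tcp_rot: [0.88, 0.201, 0.418, -0.098]
ft_force: [-0.9, 0.2, -0.3]
finger_gap: 0.0402
grip_force: 43.6
```

View pics/c7.png

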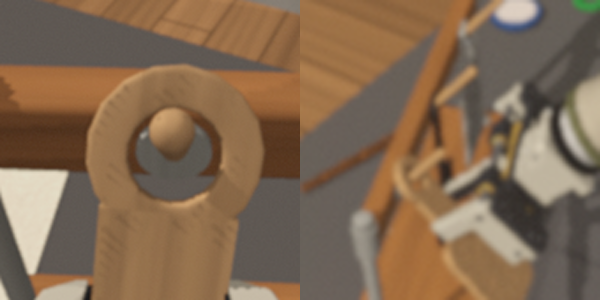

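Wrist crop: the peg is now centred, in the upper half of the hole. That was picture 11, one more than the 10 allowed, because I miscounted. I'll check the rest by numbers only. Releasing gently.

```bash
python3 -m handwheel '[[[0,0,0,0,0,0,0.044],[0,0,0,0,0,0,0.05],[0,0,0,0,0,0,0.06],[0,0,0,0,0,0,0.07],[0,0,0,0,0,0,0.08],[0,0,0,0,0,0,0.08],[0,0,0,0,0,0,0.08],[0,0,0,0,0,0,0.08]]]' 20
python3 -m handwheel '[[[0,0,-0.01,0,0,0,0.08],[0,0,-0.02,0,0,0,0.08],[0,0,-0.03,0,0,0,0.08],[0,0,-0.04,0,0,0,0.08],[0,0,-0.04,0,0,0,0.08],[0,0,-0.03,0,0,0,0.08],[0,0,0,0,0,0,0.08],[0,0,0,0,0,0,0.08]]]'
cat > chk.py <<'E'
from h import *
import pickle
B=R.from_euler('z',np.radians(24.6)).as_matrix(); root=np.array([.6152,.3144,.212])+B@np.array([.0016,-.002,.0015])
T=tool(); c=viewer.camera("wrist"); W=T@np.array(c["tool_from_camera"]); save(c,"wend")
hsv=cv2.cvtColor(c["img"],cv2.COLOR_RGB2HSV); m=cv2.inRange(hsv,(8,60,120),(22,200,255))
hz=cv2.inRange(hsv,(8,60,120),(22,165,255))
# rays onto the vertical plane of the hanging board's front face (rack x=-8 mm)
def onrack(uv,x=-.008):
    o,d=ray(c,uv,W); o=B.T@(o-root); d=B.T@d; return o+d*(x-o[0])/d[0]
for y,z in((0,-.15),(0,-.02),(.045,-.12),(-.045,-.12),(.06,-.12)):
    p=proj(c,root+B@np.array([-.008,y,z]),W); u,v=np.round(p).astype(int); print((y,z),u,v,c["img"][v,u] if 0<=v<384 and 0<=u<512 else None, hsv[v,u] if 0<=v<384 and 0<=u<512 else None)
# widths of light wood per row
cs,hi=cv2.findContours(hz,cv2.RETR_CCOMP,cv2.CHAIN_APPROX_NONE)
for k,hh in zip(cs,hi[0]):
    if len(k)>40:
        P=np.array([onrack(p[0].astype(float)) for p in k])*1000; print(hh[3],len(k),k[:,0].min(0),k[:,0].max(0),"y",P[:,1].min().round(1),P[:,1].max().round(1),"z",P[:,2].min().round(1),P[:,2].max().round(1))
E
python3 chk.py
```

```text
time_s: 13.22
position: [0.518, 0.2713, 0.2381]
tcp_rot: [0.88, 0.201, 0.418, -0.098]
ft_force: [0.3, 0.6, -0.5]
finger_gap: 0.0802
grip_force: 0.0
time_s: 14.22
position: [0.4373, 0.2352, 0.344]
tcp_rot: [0.886, 0.202, 0.407, -0.094]
ft_force: [-0.6, 0.4, -0.3]
finger_gap: 0.0802
grip_force: 0.0
(0, -0.15) 264 228 [105  77  52] [ 14 129 105]
(0, -0.02) 266 167 [104  76  51] [ 14 130 104]
(0.045, -0.12) 229 216 [108  80  54] [ 14 127 108]
(-0.045, -0.12) 300 217 [109  80  56] [ 14 124 109]
(0.06, -0.12) 217 216 [135  92  62] [ 12 138 135]
-1 686 [192 332] [511 363] y -1116.2 353.7 z -1616.6 -781.3
-1 54 [286 259] [308 263] y -71.7 -37.5 z -272.5 -254.2
-1 170 [416 255] [452 319] y -457.3 -249.1 z -633.5 -231.3
-1 119 [ 66 255] [ 86 312] y 292.4 506.7 z -638.7 -255.6
-1 262 [377 203] [452 269] y -246.4 -139.1 z -290.7 -83.8
-1 601 [192 200] [365 270] y -119.2 125.1 z -312.6 -79.8
-1 48 [283 191] [304 197] y -45.0 -20.2 z -74.8 -62.5
-1 133 [213 191] [248 230] y 19.2 61.1 z -158.7 -63.7
-1 129 [ 49 153] [ 60 212] y 213.1 270.8 z -117.9 -2.6
-1 93 [400 148] [443 158] y -169.4 -126.7 z -2.6 11.7
-1 123 [  0 100] [ 46 146] y 211.1 236.7 z 7.4 63.4
-1 1472 [3 5] [511 151] y -226.6 201.5 z 3.6 138.5
```

```bash
cat >> chk.py <<'E'
print("---")
m=cv2.inRange(c["img"],(88,62,38),(122,92,70)); m=cv2.morphologyEx(m,cv2.MORPH_OPEN,np.ones((2,2)))
n,l,st,ce=cv2.connectedComponentsWithStats(m); i=l[216,255] or l[216,264]; print(st[i],ce[i])
for v in range(140,245,6):
    u=np.where(l[v]==i)[0]
    if len(u): a,b=onrack((float(u.min()),float(v))),onrack((float(u.max()),float(v))); print(v,u.min(),u.max(),len(u),"y",(a[1]*1e3).round(1),(b[1]*1e3).round(1),"z",(a[2]*1e3).round(1))
E
python3 chk.py | sed -n '/---/,$p'
```

```text
---
[ 218  138   90  114 5750] [266.24434783 201.36956522]
140 254 289 30 y 11.2 -20.8 z 18.2
146 246 291 34 y 18.9 -23.3 z 10.0
152 242 291 30 y 23.0 -24.0 z 1.4
158 242 291 36 y 23.4 -24.7 z -7.5
164 246 287 35 y 19.8 -21.4 z -16.7
170 247 285 39 y 19.1 -20.0 z -26.4
176 247 285 39 y 19.4 -20.7 z -36.6
182 248 285 38 y 18.7 -21.3 z -47.4
188 249 284 36 y 17.9 -20.9 z -58.7
194 241 284 39 y 27.4 -21.7 z -70.9
200 229 307 79 y 42.2 -49.3 z -83.9
206 227 307 81 y 45.7 -50.9 z -97.4
212 229 306 78 y 44.4 -51.3 z -111.5
218 230 305 76 y 44.3 -51.8 z -126.6
224 231 304 74 y 44.2 -52.3 z -142.5
230 224 303 76 y 55.1 -52.8 z -160.0
236 218 302 85 y 65.4 -53.4 z -178.6
242 238 295 58 y 37.9 -45.3 z -197.0
```

Board hangs from the peg: eye 48 mm wide and centred within 1 mm of the peg, handle 40, blade 96 mm. Now a cross-check from the side camera, and on the other objects and stillness.

```bash
python3 -m handwheel '[[[0,0,-0.03,0,0,0,0.08],[0,0,-0.03,0,0,0,0.08],[0,0,0,0,0,0,0.08],[0,0,0,0,0,0,0.08],[0,0,0,0,0,0,0.08],[0,0,0,0,0,0,0.08]]]'
python3 - <<'E'
from h import *
import pickle
B=R.from_euler('z',np.radians(24.6)).as_matrix(); root=np.array([.6152,.3144,.212])+B@np.array([.0016,-.002,.0015])
w=lambda x,y,z: root+B@np.array([x,y,z])
for n in("scene","side"):
    a=pickle.load(open(n+".pkl","rb"))["img"]; c=viewer.camera(n); save(c,n+"9"); d=cv2.absdiff(a,c["img"]).max(2)
    for k,P,r in(("turner",w(-.004,-.13,-.12),8),("grater",w(-.004,-.26,-.10),8),("bowl",np.array([.345,.39,.06]),22),("bottle",np.array([.57,-.47,.09]),14)):
        u,v=np.round(proj(c,P)).astype(int); q=d[v-r:v+r,u-r:u+r]; print(n,k,(u,v),"changed",(q>40).mean().round(3))
    if n=="side":
        m=((d>25)*255).astype(np.uint8)
        hsv=cv2.cvtColor(c["img"],cv2.COLOR_RGB2HSV)
        for nm,x,y,z in(("eye",-.008,.02,.0),("blade mid",-.008,0,-.12),("blade L",-.008,.044,-.12),("bottom",-.008,0,-.168),("below",-.008,0,-.185),("front",-.02,.044,-.12),("front bottom",-.03,.04,-.165)):
            p=proj(c,w(x,y,z)); u,v=np.round(p).astype(int); print(nm,u,v,c["img"][v,u],"was",a[v,u])
        n2,l,st,ce=cv2.connectedComponentsWithStats(m[180:290,140:250]); print([s.tolist() for s in st[1:] if s[4]>60])
        u0,v0=np.round(proj(c,w(-.004,0,-.12))).astype(int); i=l[v0-180,u0-140]
        for v in range(205,285,5):
            u=np.where(l[v-180]==i)[0]+140
            if i and len(u): print(v,u.min(),u.max())
        print("expected hanging outline px:",[(nm,proj(c,w(*q)).round(0).tolist()) for nm,q in (("eyetop",(-.004,0,.027)),("shoulder+",(-.008,.048,-.08)),("bot+",(-.008,.04,-.173)),("bot-",(-.008,-.04,-.173)),("shoulder-",(-.008,-.048,-.08)))])
import time
T=tool();x=viewer.camera("wrist")["img"];y=viewer.camera("wrist")["img"];print("still",cv2.absdiff(x,y).mean())
E
python3 chk.py | sed -n '/---/,$p'
```

```text
time_s: 15.08
position: [0.4301, 0.2356, 0.3858]
tcp_rot: [0.891, 0.203, 0.395, -0.09]
ft_force: [0.6, 0.8, -0.4]
finger_gap: 0.0799
grip_force: 0.0
scene turner (np.int64(302), np.int64(265)) changed 0.117
scene grater (np.int64(261), np.int64(257)) changed 0.0
scene bowl (np.int64(393), np.int64(234)) changed 0.0
scene bottle (np.int64(171), np.int64(181)) changed 0.128
side turner (np.int64(198), np.int64(222)) changed 0.0
side grater (np.int64(206), np.int64(194)) changed 0.0
side bowl (np.int64(246), np.int64(312)) changed 0.0
side bottle (np.int64(314), np.int64(141)) changed 0.728
eye 184 227 [129  97  64] was [153 103  63]
blade mid 189 250 [117  88  59] was [173 115  62]
blade L 186 261 [171 131  88] was [172 115  62]
bottom 191 261 [115  87  59] was [174 116  61]
below 191 265 [121  89  58] was [176 117  64]
front 190 261 [115  87  58] was [172 115  65]
front bottom 194 270 [140  93  54] was [166 109  60]
[[87, 0, 12, 10, 64], [81, 4, 29, 28, 413], [40, 35, 17, 54, 456], [58, 51, 22, 29, 137]]
215 183 185
220 181 185
225 180 188
230 183 189
235 183 194
240 184 195
245 185 195
250 186 196
255 186 195
260 185 194
265 189 192
expected hanging outline px: [('eyetop', [183.0, 215.0]), ('shoulder+', [184.0, 253.0]), ('bot+', [188.0, 271.0]), ('bot-', [194.0, 253.0]), ('shoulder-', [192.0, 231.0])]
still 1.1449364556206598
---
[ 224  157   81   96 4477] [267.48670985 210.20571811]
158 259 288 21 y 9.3 -20.4 z 19.5
164 249 290 32 y 19.9 -23.3 z 9.2
170 245 290 23 y 24.5 -24.1 z -1.4
176 248 288 40 y 21.6 -22.8 z -12.5
182 250 285 36 y 19.6 -20.3 z -24.1
188 251 285 35 y 18.7 -21.1 z -36.5
194 251 285 35 y 19.0 -22.0 z -49.6
200 252 284 33 y 18.0 -21.7 z -63.4
206 238 303 65 y 36.3 -46.8 z -78.7
212 232 304 73 y 45.1 -49.9 z -94.6
218 233 303 71 y 44.9 -50.5 z -111.3
224 234 302 69 y 44.7 -51.1 z -129.1
230 235 301 67 y 44.5 -51.8 z -148.2
236 226 300 75 y 59.5 -52.5 z -169.2
242 237 299 63 y 44.0 -53.2 z -190.7
```

The side outline matches a hanging board. The turner, grater and bowl are unchanged; the small differences at the bottle and turner are probably the arm and board having moved, and I'll check those. To judge depth along the peg I'll look straight down from above, with numbers only.

```bash
python3 -m handwheel '[[[0,0,-0.01,0,-9,0,0.08],[0,0,-0.01,0,-9,0,0.08],[0,0,0,0,-9,0,0.08],[0,0,0,0,-9,0,0.08],[0,0,0,0,-9,0,0.08],[0.04,0,0,0,0,0,0.08],[0.04,0,0,0,0,0,0.08],[0.04,0,0,0,0,0,0.08],[0,0,0,0,0,0,0.08],[0,0,0,0,0,0,0.08]]]'
python3 - <<'E'
from h import *
B=R.from_euler('z',np.radians(24.6)).as_matrix(); root=np.array([.6152,.3144,.212])+B@np.array([.0016,-.002,.0015])
w=lambda x,y,z: root+B@np.array([x,y,z])
T=tool(); c=viewer.camera("wrist"); W=T@np.array(c["tool_from_camera"]); save(c,"top")
print("cam rack",(B.T@(W[:3,3]-root)).round(3))
def samp(y,z,xs):
    for x in xs:
        u,v=np.round(proj(c,w(x/1000,y,z))).astype(int) if 0 else np.round(proj(c,w(x/1000,y,z),W)).astype(int)
        print(x,(u,v),c["img"][v,u].tolist() if 0<=v<384 and 0<=u<512 else None,end=" | ")
    print()
print("eye top height, y=0.010"); samp(.010,.025,range(-24,14,2))
print("hole level y=.02"); samp(.02,.002,range(-30,8,2))
print("blade shoulder y=.035"); samp(.035,-.07,range(-40,10,3))
print("rail only y=.06"); samp(.06,.015,range(-14,30,3))
E
```

```text
time_s: 16.58
position: [0.5257, 0.2816, 0.4072]
tcp_rot: [0.975, 0.222, 0.024, -0.006]
ft_force: [1.2, -0.0, 0.1]
finger_gap: 0.0803
grip_force: 0.0
cam rack [-0.032  0.009  0.278]
eye top height, y=0.010
-24 (np.int64(258), np.int64(112)) [117, 78, 48] | -22 (np.int64(258), np.int64(110)) [102, 76, 52] | -20 (np.int64(258), np.int64(107)) [102, 75, 50] | -18 (np.int64(258), np.int64(104)) [102, 76, 48] | -16 (np.int64(258), np.int64(101)) [103, 77, 51] | -14 (np.int64(258), np.int64(99)) [102, 76, 50] | -12 (np.int64(258), np.int64(96)) [99, 73, 48] | -10 (np.int64(258), np.int64(93)) [108, 81, 54] | -8 (np.int64(258), np.int64(91)) [99, 74, 50] | -6 (np.int64(259), np.int64(88)) [197, 155, 107] | -4 (np.int64(259), np.int64(85)) [208, 166, 116] | -2 (np.int64(259), np.int64(82)) [208, 165, 116] | 0 (np.int64(259), np.int64(80)) [190, 148, 101] | 2 (np.int64(259), np.int64(77)) [160, 104, 59] | 4 (np.int64(259), np.int64(74)) [167, 111, 63] | 6 (np.int64(259), np.int64(71)) [174, 116, 68] | 8 (np.int64(259), np.int64(68)) [174, 116, 67] | 10 (np.int64(259), np.int64(66)) [176, 118,
[... 1989 characters left out ...]
] | -11 (np.int64(195), np.int64(95)) [162, 152, 135] | -8 (np.int64(195), np.int64(91)) [179, 169, 150] | -5 (np.int64(195), np.int64(87)) [200, 188, 168] | -2 (np.int64(195), np.int64(83)) [125, 116, 101] | 1 (np.int64(195), np.int64(79)) [84, 52, 31] | 4 (np.int64(195), np.int64(75)) [124, 80, 46] | 7 (np.int64(195), np.int64(71)) [122, 78, 45] | 10 (np.int64(195), np.int64(67)) [125, 80, 46] | 13 (np.int64(195), np.int64(63)) [125, 79, 44] | 16 (np.int64(194), np.int64(59)) [121, 77, 45] | 19 (np.int64(194), np.int64(55)) [153, 98, 57] | 22 (np.int64(194), np.int64(50)) [178, 155, 129] | 25 (np.int64(194), np.int64(46)) [224, 216, 194] | 28 (np.int64(194), np.int64(42)) [224, 218, 196] |
```

Top view: the eye's 8 mm edge lies at rack x −7 to +0.5 mm, right against the rail, and the shoulder is only about 3 mm forward, so the board is all the way down and upright. Last check is the bottle and turner.

Run:
```python
import cv2,numpy as np
for n,b,t in(("scene",(150,155,35,50),(285,245,35,38)),("side",(300,115,30,50),(190,195,20,55))):
    for f in("0","9"):
        im=cv2.imread(f"pics/{n}{f}.png"); h=cv2.cvtColor(im,cv2.COLOR_BGR2HSV)
        for k,(u,v,w,hh),m in(("bottle",b,cv2.inRange(h,(50,60,30),(90,255,200))),("turner",t,cv2.inRange(im,(0,0,0),(40,40,40)))):
            y,x=np.nonzero(m[v:v+hh,u:u+w]); print(n,f,k,len(x),(x.mean()+u).round(1),(y.mean()+v).round(1))
```

```text
scene 0 bottle 296 166.7 180.1
scene 0 turner 192 301.5 264.4
scene 9 bottle 261 166.7 179.5
scene 9 turner 201 301.6 264.6
side 0 bottle 253 315.2 138.2
side 0 turner 0 nan nan
side 9 bottle 2 318.5 158.0
side 9 turner 0 nan nan<stdin>:6: RuntimeWarning: Mean of empty slice.
  ret = ret.dtype.type(ret / rcount)
```

Both are unmoved in the scene view; in the side view the bottle can no longer be measured, most likely because the arm is in front of it. Handing in.

```bash
python3 -c "
from workcell import hand_in
print(hand_in())"
```

```text
the job is handed in; nothing more can be done
None
```

The board hangs on the empty peg, its eye against the rail and about 2° off vertical, and the job is handed in at about 17 s; the turner, grater, bowl and bottle look unmoved, but I viewed 11 pictures instead of the allowed 10, and the board briefly pressed sideways on the peg with about 26 N while I tilted it.

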